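Pop out the valve knob, shut it and pump up the heating loop

TASK

Get the heating loop ready for its pressure test: press in the red knob on the grey valve block so that it springs out, then grasp it and turn it clockwise as far as it goes to shut the valve. Only when the valve is shut, pump the red hand pump at least three full strokes, each all the way down and all the way back up, and leave the knob out and shut and the lever up, without disturbing the other things on the boiler.

Things in the scene. Friction and masses are not known exactly. Their poses are not given: they have to be found in the camera images.
- knob_top (a point): centre of the top face of the red round ribbed knob (42 mm diameter, upright axis) in the middle of the grey valve block. Pushed in, this point is 8 mm above the block's flat top and about 68 mm above the boiler top; sprung out it is 32 mm above the block's top, and its whole exposed side can be gripped. A white line on top points to a red dot on the block when the valve is open, to the green dot when shut
- pop (a joint): in-and-out position of the knob in m, upward: 0 = pushed in and latched (the start), -0.006 = pressed fully in, +0.024 = sprung out. Pressing it down 4 mm or more from 0 (end stop at 6 mm; 6 to 9 N) frees the latch and, when let go, a spring raises it to 0.024. Once out it does not latch again: if pushed down (2.5 to 6 N) it comes back up
- valve (a joint): turn of the knob in rad, clockwise seen from above: 1.5 is the stop where the valve is shut; it starts open, somewhere between 0 and 0.4. It turns stiffly (0.06 N m) and stays where it is left
- block_top (a point): centre of the flat top of the grey valve block, 60 mm above the boiler top, straight under the knob. The block is fixed, 110 mm (x) by 100 mm (y), its axes are the block's; beyond it on +x are two brass and copper pipe stubs, lower than the top
- lever_pad (a point): middle of the upper face of the black hand pad (75 mm long, 46 wide) at the free end of the red pump's steel lever, 175 mm from the pivot. The lever runs from the pivot to the pad along the pump's -x (towards the robot). At rest it rises 0.35 rad to the pad, this point about 218 mm above the boiler top; fully down it dips 0.25 rad, point at 115 mm, 11 mm farther out horizontally (14 mm midway)
- lever_pivot (a point): the lever's pivot between two red cheeks, 150 mm above the boiler top; its top is at 165 mm. x and y axes turn in the horizontal with the pump's yaw; the pump (240 mm by 120 mm base) is fixed
- lever (a joint): lever angle in rad: 0 = up at rest, 0.6 = fully down at its stop. A spring lifts it back to 0 in about half a second when let go; pushing it down at the pad takes 4 to 12 N
- bottle_mid (a point): bystander: clear water bottle with green label, 64 mm diameter, 170 mm tall, standing; point half-way up
- can_mid (a point): bystander: red can, 66 mm diameter, 100 mm tall, standing; point half-way up
- spool_mid (a point): bystander: white spool, 60 mm diameter, 36 mm high, standing on a flange; point half-way up
- wrench: bystander: steel wrench 190 mm long lying flat, origin at its middle underneath, x along its length

How it is judged:
By the outcome, as a careful person would: the job done as asked, in the order asked, and still so for the second after the job is handed in, with the robot touching nothing.
It also fails if it takes over 70 s, if anything falls off the work surface, if the arm or the gripper's body presses on something with over 40 N, if the wrist force passes 120 N, or if a joint passes its speed limit or range.

ROBOT

A 7-joint arm with a two-finger parallel gripper is mounted at the origin on the work surface. World frame = base frame: x ahead of the robot, y to its left, z up, the work surface at z = 0. Lengths are in m, angles in rad, forces in N, time in s.
With the tool pointing down it reaches from about 0.4 to 0.85 m from the base axis. Payload 10.4 kg.
Tool frame: the origin (TCP) lies at the very end of the fingers, on their centre line; the grasp point (between the pads) lies r.tcp_to_grasp behind it (r.tcp_to_grasp is the distance from the TCP to the grasp point, in m); z points along the fingers, y is the line along which they close (so a half turn about z gives the same grasp; the last joint's range is limited). The gripper opens to 85 mm and grips with 20 to 120 N. Pads are 22 mm wide; open, the fingers measure 114 mm over their backs; the gripper's body (76 mm by 85 mm) begins 54 mm behind the grasp point. The pads swing forward as they close: fully open they stand 13 mm farther back than shut.
Start: joints at [1.139, 0.332, -0.065, 1.46, 0.022, 1.35, -0.088], TCP at [0.248, -0.574, 0.231] pointing down, gripper open.
Joint ranges: [-2.6, 2.6], [-0.5, 2.12], [-1.47, 1.34], [0.16, 2.42], [-1.27, 4.41], [0.06, 2.06], [-2.6, 2.6]. Speed limits (rad/s): [2.22, 2.22, 2.79, 2.79, 3.14, 3.14, 3.14].

INTERFACE

Orientations are given as a unit quaternion [x, y, z, w].
In Python, from station import r gives the robot as it stands. The module is installed in compiled form; this text tells all that it offers.
- The arm moves only by the tool carry_out, never from a script. Its argument "deltas" is a list of rows, each a list of 3 entries, a list of its own where there are three numbers: the opening, from -1 (shut) to 1 (fully open), then the shift along the world's x, y, z normalised to -1 to 1, where 1 is 2.5 cm, then the turn, a rotation vector about the world's x, y, z normalised to -1 to 1, where 1 is 360 degrees. A call has 1 to 20 rows; each row shifts and turns the commanded pose from where the row before left it; what a row does not reach is not made up. A row lasts 1/12 s, in which the tool goes at most 41.7 mm and 7.16 degrees, less where a joint would pass 70% of its speed; a pose out of reach is approached as far as the arm can. A call with a number of a shift or a turn outside -1 to 1 is refused whole. A call with a gripper value outside its range is refused whole. The fingers move at their own pace and stop on an object; "squeeze" is the grip in N (left out, the last holds). Time passes only in rows, so rows that do not move let the fingers close. It gives the time, the measured TCP pose, the force, the opening and the grip force at its end, in the units of the state.
- r.get_state(): the state, without advancing time (a new reading comes with each control period).
- r.capture(name): name is "scene" or "top" or "wrist"; returns a dict with "pixels" (420x560x3 uint8, red, green, blue), "K" (3x3 intrinsics, pixels), "distortion" ([k1, k2, p1, p2, k3] as OpenCV has them; the pictures are not rectified), "camera_from_world" (4x4, takes a point from world to camera coordinates); the wrist camera has in their place "mount" (4x4, takes a point from camera to tool coordinates, whose origin is the TCP and whose axes are the flange's). Camera axes: x right, y down, z forward; pixel columns grow to the right and rows downward; lengths in m; the calibration is good to about 2 mm. A picture is of the moment at which its call begins: read the wrist's pose just before it. There is no depth.
- r.sign_off(): hands the job in; it is judged then, once.
The state is a dict: "time_s": time; "qpos": joint angles; "qd": joint speeds; "tau": joint torques, N m; "ee_pos": TCP position; "orientation": TCP orientation; "ft_force": force on the tool from outside, world axes, zero at the start; "ft_torque": the same for the moment, N m; "grip_width": finger opening in m; "gripper_force": force on a finger pad.
Only numpy, scipy, OpenCV 4.12 (cv2) and the standard library are available. Lean on these libraries where they do the work, as an engineer would, in place of code of your own. Each camera call takes 0.05 s, during which the arm holds its last target. There are 200 camera calls.

## Working session

There is one attempt and no reset: what is moved stays moved. The work goes in short steps, Python scripts to look and compute and a tool call to move; the robot and the scene stay as the last step left them, time stands still between calls to the robot, and variables do not carry over. Pictures are saved under pics/ and viewed, at most 10 in all, crops included, and the job is handed in when it is done.

Besides the shell and the picture viewer there is one more tool, called after "Request:" as name(argument=value, ...), one argument or row to a line, values as JSON. carry_out: Moves the arm, as the interface text tells. Its arguments: {"type":"object","properties":{"deltas":{"type":"array"},"squeeze":{"type":"number"}},"required":["deltas"]}

```bash
mkdir -p pics; cat > h.py <<'E'
import numpy as np, cv2, json
from scipy.spatial.transform import Rotation as R
def ray(c,uv,st=None):
    p=cv2.undistortPoints(np.array([[uv]],float),np.array(c["K"],float),np.array(c["distortion"],float))[0,0]
    d=np.array([p[0],p[1],1.])
    if "mount" in c:
        T=np.eye(4);T[:3,:3]=R.from_quat(st["orientation"]).as_matrix();T[:3,3]=st["ee_pos"];T=T@np.array(c["mount"])
    else: T=np.linalg.inv(np.array(c["camera_from_world"]))
    return T[:3,3],T[:3,:3]@d
def plane(c,uv,z,st=None):
    o,d=ray(c,uv,st); return o+d*(z-o[2])/d[2]
def tri(a,b):
    (o1,d1),(o2,d2)=a,b
    d1=d1/np.linalg.norm(d1);d2=d2/np.linalg.norm(d2)
    s=np.linalg.lstsq(np.c_[d1,-d2],o2-o1,rcond=None)[0]
    p,q=o1+s[0]*d1,o2+s[1]*d2
    return (p+q)/2,np.linalg.norm(p-q)
E
python3 - <<'E'
from h import *
from station import r
import pickle
st=r.get_state();print(st["ee_pos"],st["orientation"],st["grip_width"],r.tcp_to_grasp,st["time_s"])
d={}
for n in("scene","top"):
    d[n]=r.capture(n);cv2.imwrite(f"pics/{n}.png",d[n]["pixels"][:,:,::-1])
    print(n,np.linalg.inv(np.array(d[n]["camera_from_world"])).round(3).tolist())
pickle.dump(d,open("c0.pkl","wb"))
E
```

```text
[ 0.24827568 -0.57316256  0.2305132 ] [ 9.79181248e-01  2.02986632e-01 -1.82719655e-04 -6.90486505e-04] 0.08546495063528783 0.0187 0.0
scene [[0.602, 0.439, -0.667, 1.417], [0.799, -0.342, 0.495, -0.575], [-0.011, -0.831, -0.556, 0.811], [0.0, 0.0, 0.0, 1.0]]
top [[-0.031, -0.978, 0.206, 0.349], [-1.0, 0.031, -0.004, 0.001], [-0.002, -0.206, -0.979, 1.507], [0.0, 0.0, 0.0, 1.0]]
```

View pics/scene.png

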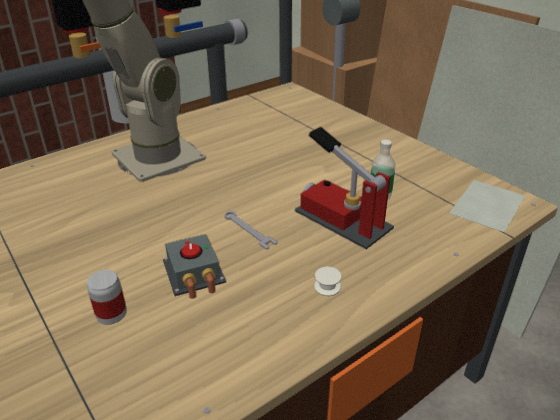

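View pics/top.png

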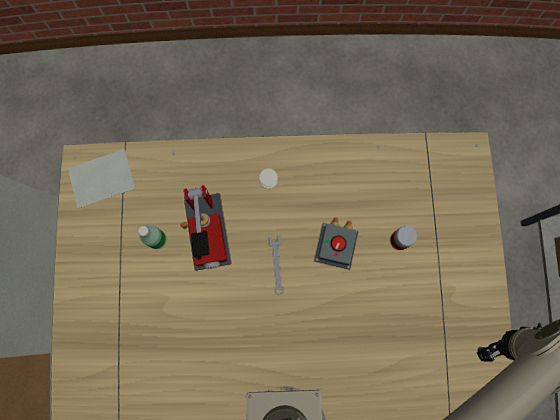

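The scene picture has the knob near (191,250), the pad near (323,139) and the pump cheeks near (373,205). In the top picture the knob is near (338,243) and the pad near (200,245). Next I'll measure with colour masks.

```bash
python3 - <<'E'
from h import *
import pickle
d=pickle.load(open("c0.pkl","rb"))
def blob(n,f,box):
    x0,y0,x1,y1=box;im=d[n]["pixels"][y0:y1,x0:x1].astype(int)
    m=f(im[...,0],im[...,1],im[...,2]).astype(np.uint8)
    k,l,s,c=cv2.connectedComponentsWithStats(m)
    i=1+np.argmax(s[1:,4]);a=(l==i).astype(np.uint8)
    cn=max(cv2.findContours(a,cv2.RETR_EXTERNAL,cv2.CHAIN_APPROX_NONE)[0],key=len)
    return c[i]+[x0,y0],s[i],cv2.minAreaRect(cn+np.array([x0,y0])),
red=lambda r,g,b:(r>110)&(g<70)&(b<70)
blk=lambda r,g,b:(r+g+b<100)&(abs(r-b)<15)
kt=blob("top",red,(322,228,352,258));ks=blob("scene",red,(175,236,206,262))
pt=blob("top",blk,(186,228,214,262));ps=blob("scene",blk,(303,122,345,156))
for q in(kt,ks,pt,ps):print(q)
print("knob tri",tri(ray(d["top"],kt[0]),ray(d["scene"],ks[0])),"plane",plane(d["top"],kt[0],.068))
print("pad tri",tri(ray(d["top"],pt[0]),ray(d["scene"],ps[0])),"plane",plane(d["top"],pt[0],.215))
gr=lambda r,g,b:(abs(r-g)<22)&(abs(g-b)<22)&(r<125)
for box in [(310,215,364,275)]:
    b=blob("top",gr,box);print(b);print([plane(d["top"],p,.0).round(3) for p in cv2.boxPoints(b[2])])
pb=[(193,271),(230,264)]
print("pump front base edge",[plane(d["top"],p,.01).round(3) for p in pb])
for n,p in dict(bottle=(155,238),can=(403,238),spool=(268,178),wr1=(274,240),wr2=(279,291)).items():print(n,plane(d["top"],p,.05 if n!='wr1' and n!='wr2' else 0).round(3))
a=d["top"]["pixels"];c=np.hstack([cv2.resize(a[180:280,170:245],None,fx=5.3,fy=5.3,interpolation=2),cv2.resize(a[210:280,310:365],None,fx=7,fy=7.571,interpolation=2)])
print(c.shape);cv2.imwrite("pics/crop.png",c[:,:,::-1])
E
```

```text
(array([338.38016529, 242.48760331]), array([ 10,   9,  14,  13, 121], dtype=int32), ((338.5, 243.0), (12.0, 13.0), 90.0))
(array([189.98245614, 249.22807018]), array([  7,   5,  18,  16, 171], dtype=int32), ((190.1999969482422, 249.6000213623047), (16.099689483642578, 14.310833930969238), 26.56505012512207))
(array([199.51458886, 244.24668435]), array([  5,   3,  18,  28, 377], dtype=int32), ((199.46949768066406, 244.72561645507812), (26.282703399658203, 16.012571334838867), 83.6598129272461))
(array([324.01699717, 139.02549575]), array([  7,   6,  31,  24, 353], dtype=int32), ((324.36474609375, 139.24118041992188), (29.9364070892334, 13.558154106140137), 40.601295471191406))
knob tri (array([ 0.56306264, -0.18679058,  0.06609095]), np.float64(0.0013263322299412027)) plane [ 0.56307121 -0.18594583  0.068     ]
pad tri (array([0.54889699, 0.22058937, 0.21000497]), np.float64(0.0007815847134791499)) plane [0.54836381 0.22006686 0.215     ]
(array([335.67298578, 246.10268562]), array([   4,    8,   44,   47, 1266], dtype=int32), ((336.0027770996094, 245.65447998046875), (37.32667922973633, 39.95003890991211), 12.994616508483887))
[array([ 0.516, -0.111,  0.   ]), array([ 0.643, -0.146,  0.   ]), array([ 0.611, -0.264,  0.   ]), array([ 0.485, -0.227,  0.   ])]
pump front base edge [array([0.494, 0.276, 0.01 ]), array([0.513, 0.157, 0.01 ])]
bottle [0.598 0.391 0.05 ]
can [ 0.573 -0.395  0.05 ]
spool [0.783 0.027 0.05 ]
wr1 [0.588 0.014 0.   ]
wr2 [0.423 0.003 0.   ]
(530, 783, 3)
```

View pics/crop.png

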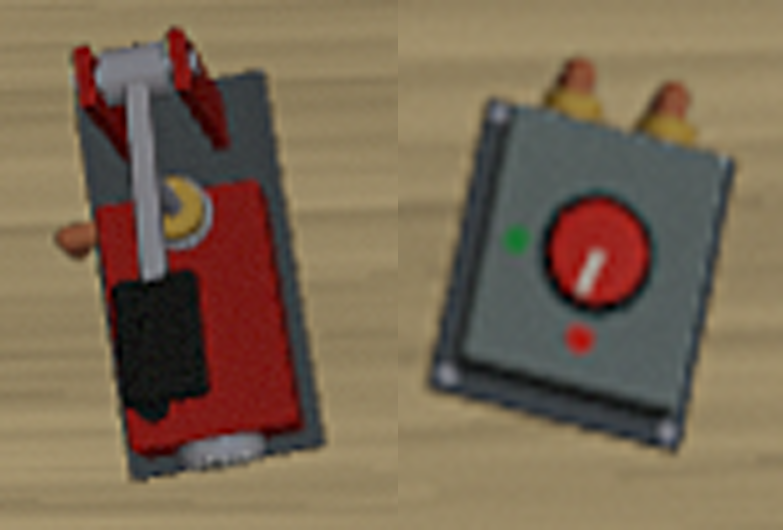

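The crop shows the green dot on the block's +y side and the red dot on its -x side. The white line points almost at the red dot, so the valve is at about 0.1 rad. Triangulation puts the knob at (0.563,-0.186,0.066), consistent with 68 mm on z=0. The pad comes out at (0.549,0.220,0.21) and the pump's yaw is about +9°. Now I'll go above the knob with the fingers shut.

Request:
carry_out(
  deltas=[
    [-1,[0.63,0.774,0],[0,0,0.0097]],
    [-1,[0.63,0.774,0],[0,0,0.0097]],
    [-1,[0.63,0.774,0],[0,0,0.0097]],
    [-1,[0.63,0.774,0],[0,0,0.0097]],
    [-1,[0.63,0.774,0],[0,0,0.0097]],
    [-1,[0.63,0.774,0],[0,0,0.0097]],
    [-1,[0.63,0.774,0],[0,0,0.0097]],
    [-1,[0.63,0.774,0],[0,0,0.0097]],
    [-1,[0.63,0.774,0],[0,0,0.0097]],
    [-1,[0.63,0.774,0],[0,0,0.0097]],
    [-1,[0.63,0.774,0],[0,0,0.0097]],
    [-1,[0.63,0.774,0],[0,0,0.0097]],
    [-1,[0.63,0.774,0],[0,0,0.0097]],
    [-1,[0.63,0.774,0],[0,0,0.0097]],
    [-1,[0.63,0.774,0],[0,0,0.0097]],
    [-1,[0.63,0.774,0],[0,0,0.0097]],
    [-1,[0.63,0.774,0],[0,0,0.0097]],
    [-1,[0.63,0.774,0],[0,0,0.0097]],
    [-1,[0.63,0.774,0],[0,0,0.0097]],
    [-1,[0.63,0.774,0],[0,0,0.0097]],
  ],
)

```text
time_s: 1.77
ee_pos: [0.5646, -0.1843, 0.2313]
orientation: [0.685, 0.729, 0.0, 0.0]
ft_force: [0.7, 0.1, -0.7]
grip_width: -0.0001
gripper_force: 0.0
```

Request:
carry_out(
  deltas=[
    [-1,[0,0,0],[0,0,0]],
    [-1,[0,0,0],[0,0,0]],
    [-1,[0,0,0],[0,0,0]],
  ],
)

```text
time_s: 2.02
ee_pos: [0.5634, -0.1864, 0.2311]
orientation: [0.686, 0.727, -0.0, -0.0]
ft_force: [0.0, -0.8, -0.6]
grip_width: 0.0001
gripper_force: 0.0
```

```bash
python3 - <<'E'
from h import *
from station import r
st=r.get_state();c=r.capture("wrist")
print(st["ee_pos"],R.from_quat(st["orientation"]).as_matrix().round(3).tolist(),st["qpos"],st["ft_force"],st["grip_width"])
im=c["pixels"];cv2.imwrite("pics/w1.png",im[:,:,::-1])
a=im.astype(int);m=((a[...,0]>110)&(a[...,1]<70)&(a[...,2]<70)).astype(np.uint8)
k,l,s,ce=cv2.connectedComponentsWithStats(m)
for i in range(1,k):
    if s[i,4]>60:print(s[i],ce[i],plane(c,ce[i],.068,st))
E
```

```text
[ 0.56342626 -0.18640343  0.23112779] [[-0.057, 0.998, -0.0], [0.998, 0.057, -0.0], [-0.0, -0.0, -1.0]] [ 0.64640863  0.30414462 -0.4970807   1.52745054  0.14716923  1.34769584
  0.19340326] [ 0.00829447 -0.81434874 -0.64959918] 0.00013372036566185235
[ 252  171   43   42 1224] [273.72875817 191.81535948] [ 0.5644756  -0.18560911  0.068     ]
[233 173  12  12 111] [238.81081081 178.88288288] [ 0.52963614 -0.17459949  0.068     ]
```

View pics/w1.png

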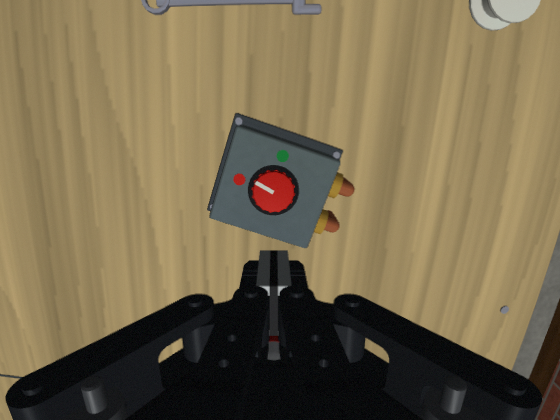

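The wrist view shows the knob at (274,192), i.e. (0.5645,-0.1856), the red dot at (239,179) and the line roughly at it. Descending to just above the knob.

Request:
carry_out(
  deltas=[
    [-1,[0.04,0.03,-0.8],[0,0,0]],
    [-1,[0,0,-0.9],[0,0,0]],
    [-1,[0,0,-0.9],[0,0,0]],
    [-1,[0,0,-0.9],[0,0,0]],
    [-1,[0,0,-0.9],[0,0,0]],
    [-1,[0,0,-0.9],[0,0,0]],
    [-1,[0,0,-0.8],[0,0,0]],
    [-1,[0,0,0],[0,0,0]],
    [-1,[0,0,0],[0,0,0]],
  ],
)

```text
time_s: 2.82
ee_pos: [0.5636, -0.1865, 0.0785]
orientation: [0.687, 0.727, -0.0, -0.001]
ft_force: [1.3, -0.7, 0.7]
grip_width: -0.0002
gripper_force: 0.0
```

Request:
carry_out(
  deltas=[
    [-1,[0,0,-0.15],[0,0,0]],
    [-1,[0,0,-0.1],[0,0,0]],
    [-1,[0,0,-0.1],[0,0,0]],
    [-1,[0,0,-0.06],[0,0,0]],
    [-1,[0,0,0],[0,0,0]],
  ],
)

```text
time_s: 3.23
ee_pos: [0.5645, -0.1858, 0.0687]
orientation: [0.687, 0.727, 0.0, 0.0]
ft_force: [-0.3, -0.2, -0.7]
grip_width: 0.0002
gripper_force: 0.0
```

Request:
carry_out(
  deltas=[
    [-1,[0,0,-0.1],[0,0,0]],
    [-1,[0,0,-0.1],[0,0,0]],
    [-1,[0,0,0],[0,0,0]],
  ],
)

```text
time_s: 3.48
ee_pos: [0.5649, -0.1859, 0.0641]
orientation: [0.687, 0.727, 0.0, 0.0]
ft_force: [-1.0, -0.3, 5.9]
grip_width: -0.0001
gripper_force: 3.0
```

Request:
carry_out(
  deltas=[
    [-1,[0,0,-0.08],[0,0,0]],
    [-1,[0,0,-0.04],[0,0,0]],
    [-1,[0,0,0],[0,0,0]],
  ],
)

```text
time_s: 3.73
ee_pos: [0.5653, -0.1859, 0.062]
orientation: [0.687, 0.727, 0.0, 0.001]
ft_force: [-3.3, 0.0, 12.5]
grip_width: 0.0001
gripper_force: 6.0
```

At the stop (12.5 N). Now rise and look.

Request:
carry_out(
  deltas=[
    [-1,[0,0,0.5],[0,0,0]],
    [-1,[0,0,0.9],[0,0,0]],
    [-1,[0,0,0.9],[0,0,0]],
    [1,[0,0,0.9],[0,0,0]],
    [1,[0,0,0.8],[0,0,0]],
    [1,[0,0,0],[0,0,0]],
    [1,[0,0,0],[0,0,0]],
    [1,[0,0,0],[0,0,0]],
  ],
)

```text
time_s: 4.4
ee_pos: [0.5641, -0.1857, 0.1602]
orientation: [0.687, 0.727, -0.0, -0.0]
ft_force: [-0.3, 0.6, -0.9]
grip_width: 0.0604
gripper_force: 0.0
```

```bash
python3 - <<'E'
from h import *
from station import r
st=r.get_state();c=r.capture("wrist");s2=r.capture("scene")
print(st["ee_pos"],st["grip_width"])
im=c["pixels"]
a=im.astype(int);m=((a[...,0]>110)&(a[...,1]<70)&(a[...,2]<70)).astype(np.uint8)
k,l,s,ce=cv2.connectedComponentsWithStats(m)
for i in range(1,k):
    if s[i,4]>60:print(s[i],ce[i],plane(c,ce[i],.092,st),plane(c,ce[i],.068,st))
cv2.imwrite("pics/w2.png",np.hstack([cv2.resize(im,(400,300)),cv2.resize(s2["pixels"][200:300,140:260],(360,300))])[:,:,::-1])
E
```

```text
[ 0.56413916 -0.18572241  0.16023832] 0.06039939771905445
[221 189  16  15 182] [228.54945055 196.13736264] [ 0.53304427 -0.16822124  0.092     ] [ 0.52990328 -0.17417951  0.068     ]
[ 242  195   61   55 2356] [272.91511036 222.45713073] [ 0.56446105 -0.18545367  0.092     ] [ 0.56489196 -0.19337115  0.068     ]
```

View pics/w2.png

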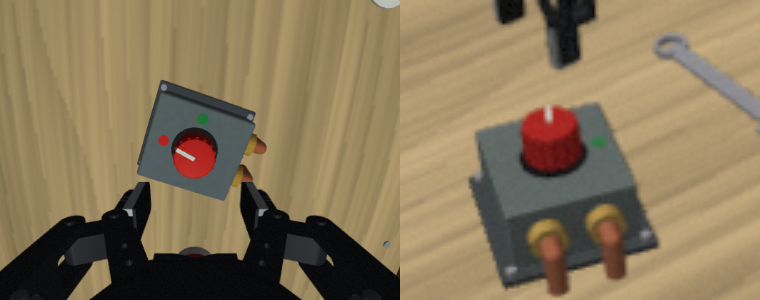

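The knob has sprung out: its top plane at 92 mm gives the same x,y. Descend with the gripper open, then grip.

Request:
carry_out(
  deltas=[
    [1,[0,0,0],[0,0,0]],
    [1,[0,0,0],[0,0,0]],
    [1,[0,0,0],[0,0,0]],
    [1,[0,0,-0.6],[0,0,0]],
    [1,[0,0,-0.8],[0,0,0]],
    [1,[0,0,-0.8],[0,0,0]],
    [1,[0,0,-0.8],[0,0,0]],
    [1,[0,0,-0.7],[0,0,0]],
    [1,[0,0,-0.1],[0,0,0]],
    [1,[0,0,0],[0,0,0]],
    [1,[0,0,0],[0,0,0]],
  ],
)

```text
time_s: 5.42
ee_pos: [0.565, -0.1858, 0.0664]
orientation: [0.687, 0.727, 0.0, 0.0]
ft_force: [0.6, 0.7, 0.2]
grip_width: 0.0853
gripper_force: 0.0
```

Request:
carry_out(
  deltas=[
    [-1,[0,0,0],[0,0,0]],
    [-1,[0,0,0],[0,0,0]],
    [-1,[0,0,0],[0,0,0]],
    [-1,[0,0,0],[0,0,0]],
    [-1,[0,0,0],[0,0,0]],
    [-1,[0,0,0],[0,0,0]],
  ],
  squeeze=40,
)

```text
time_s: 5.92
ee_pos: [0.5641, -0.1859, 0.0657]
orientation: [0.687, 0.727, -0.0, -0.0]
ft_force: [-4.4, -0.3, 1.1]
grip_width: 0.0406
gripper_force: 41.3
```

Gripped at 41 mm. Turn clockwise.

Request:
carry_out(
  deltas=[
    [-1,[0,0,0],[0,0,-0.01]],
    [-1,[0,0,0],[0,0,-0.015]],
    [-1,[0,0,0],[0,0,-0.018]],
    [-1,[0,0,0],[0,0,-0.018]],
    [-1,[0,0,0],[0,0,-0.018]],
    [-1,[0,0,0],[0,0,-0.018]],
    [-1,[0,0,0],[0,0,-0.018]],
    [-1,[0,0,0],[0,0,-0.018]],
    [-1,[0,0,0],[0,0,-0.018]],
    [-1,[0,0,0],[0,0,-0.018]],
    [-1,[0,0,0],[0,0,-0.018]],
    [-1,[0,0,0],[0,0,-0.012]],
    [-1,[0,0,0],[0,0,0]],
    [-1,[0,0,0],[0,0,0]],
  ],
)

```text
time_s: 7.08
ee_pos: [0.5632, -0.1861, 0.0652]
orientation: [0.982, 0.187, -0.001, 0.0]
ft_force: [-6.0, -0.1, 2.1]
grip_width: 0.0409
gripper_force: 41.3
```

```bash
python3 - <<'E'
from station import r
from h import *
s=r.get_state();M=R.from_quat(s["orientation"]).as_matrix();print(s["ft_torque"],s["ee_pos"],np.degrees(np.arctan2(M[1,0],M[0,0])),s["qpos"][6])
E
```

```text
[-0.44640701  1.35985202 -0.01847571] [ 0.56324154 -0.18614846  0.06519428] 21.57340138824032 -1.0403420821910054
```

Request:
carry_out(
  deltas=[
    [-1,[0,0,0],[0,0,-0.012]],
    [-1,[0,0,0],[0,0,-0.012]],
    [-1,[0,0,0],[0,0,-0.008]],
    [-1,[0,0,0],[0,0,-0.006]],
    [-1,[0,0,0],[0,0,0]],
    [-1,[0,0,0],[0,0,0]],
  ],
)

```text
time_s: 7.58
ee_pos: [0.5652, -0.1851, 0.0659]
orientation: [0.997, 0.071, 0.001, 0.0]
ft_force: [0.3, 0.8, 0.9]
grip_width: 0.0407
gripper_force: 40.6
```

```bash
python3 - <<'E'
from station import r
from h import *
s=r.get_state();M=R.from_quat(s["orientation"]).as_matrix();print(s["ft_torque"],s["ee_pos"],np.degrees(np.arctan2(M[1,0],M[0,0])),s["qpos"][6])
E
```

```text
[ 0.3171196  -0.23060838  0.97290994] [ 0.56519406 -0.1851458   0.06594783] 8.117767695668892 -1.2620299786626596
```

The torque rose to 0.97 N·m, so the knob is at its stop. Release, rise and check.

Request:
carry_out(
  deltas=[
    [1,[0,0,0],[0,0,0]],
    [1,[0,0,0],[0,0,0]],
    [1,[0,0,0],[0,0,0]],
    [1,[0,0,0],[0,0,0]],
    [1,[0,0,0],[0,0,0]],
    [1,[0,0,0.6],[0,0,0]],
    [1,[0,0,0.9],[0,0,0]],
    [1,[0,0,0.9],[0,0,0]],
    [1,[0,0,0.9],[0,0,0]],
    [1,[0,0,0.9],[0,0,0]],
    [1,[0,0,0.9],[0,0,0]],
    [1,[0,0,0],[0,0,0]],
    [1,[0,0,0],[0,0,0]],
  ],
)

```text
time_s: 8.67
ee_pos: [0.5651, -0.1861, 0.1943]
orientation: [0.998, 0.069, 0.001, 0.001]
ft_force: [-0.1, 0.3, -1.1]
grip_width: 0.0854
gripper_force: 0.0
```

```bash
python3 - <<'E'
from h import *
from station import r
st=r.get_state();c=r.capture("wrist")
print(st["ee_pos"])
im=c["pixels"];a=im.astype(int)
m=((a[...,0]>110)&(a[...,1]<70)&(a[...,2]<70)).astype(np.uint8)
k,l,s,ce=cv2.connectedComponentsWithStats(m);i=1+np.argmax(s[1:,4]);K=plane(c,ce[i],.092,st);print(s[i],K)
x,y,w,h=s[i,:4]
sub=a[y:y+h,x:x+w];q=np.argwhere(sub.min(2)>130)+[y,x];q=q[:,::-1]
from collections import Counter
mm=np.zeros(im.shape[:2],np.uint8);mm[q[:,1],q[:,0]]=1
k,l,s,ce=cv2.connectedComponentsWithStats(mm);i=1+np.argmax(s[1:,4]);L=plane(c,ce[i],.092,st);print("line",s[i],L)
g=((a[...,1]>80)&(a[...,0]<60)&(a[...,2]<80)).astype(np.uint8);k,l,s,ce=cv2.connectedComponentsWithStats(g);i=1+np.argmax(s[1:,4]);G=plane(c,ce[i],.06,st);print("green",s[i],G)
for P in(L,G):print(np.degrees(np.arctan2(*(P-K)[1::-1])))
cv2.imwrite("pics/w3.png",im[:,:,::-1])
E
```

```text
[ 0.56508864 -0.18606362  0.19434099]
[ 246  188   53   56 1925] [ 0.56282152 -0.18600692  0.092     ]
line [248 204  24  11 108] [ 0.56539708 -0.17567789  0.092     ]
green [227 184  14  13 145] [ 0.57072267 -0.15045572  0.06      ]
75.99875051189417
77.46983915017051
```

View pics/w3.png

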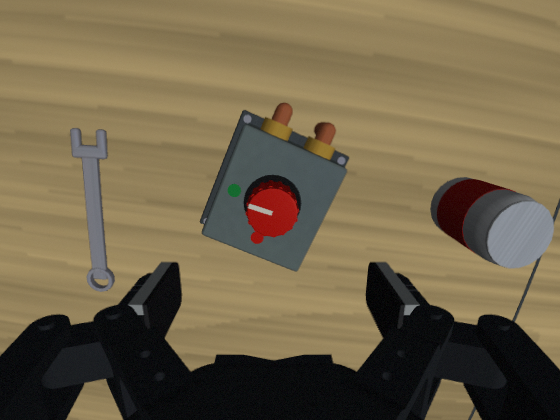

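The wrist view shows the line at (260,210) pointing to the green dot (234,190), directions 76.0° and 77.5°, so the valve is shut. The knob is out and nothing else has moved. Now go above the lever pad with the fingers shut.

Request:
carry_out(
  deltas=[
    [-1,[-0.04,0.5,0.5],[0,0,0.0139]],
    [-1,[-0.04,0.8,0.5],[0,0,0.0139]],
    [-1,[-0.04,0.9,0.5],[0,0,0.0139]],
    [-1,[-0.04,0.9,0.5],[0,0,0.0139]],
    [-1,[-0.04,0.9,0.5],[0,0,0.0139]],
    [-1,[-0.04,0.9,0.5],[0,0,0.0139]],
    [-1,[-0.04,0.9,0.5],[0,0,0.0139]],
    [-1,[-0.04,0.9,0.5],[0,0,0.0139]],
    [-1,[-0.04,0.9,0.2],[0,0,0.0139]],
    [-1,[-0.04,0.9,0],[0,0,0.0139]],
    [-1,[-0.04,0.9,0],[0,0,0.0139]],
    [-1,[-0.04,0.9,0],[0,0,0.0139]],
    [-1,[-0.04,0.9,0],[0,0,0.0139]],
    [-1,[-0.04,0.9,0],[0,0,0.0139]],
    [-1,[-0.04,0.9,0],[0,0,0.0139]],
    [-1,[-0.04,0.9,0],[0,0,0.0139]],
    [-1,[-0.04,0.9,0],[0,0,0.0139]],
    [-1,[-0.04,0.9,0],[0,0,0.0139]],
    [-1,[0,0.56,0],[0,0,0]],
    [-1,[0,0,0],[0,0,0]],
  ],
)

```text
time_s: 10.38
ee_pos: [0.545, 0.2242, 0.2965]
orientation: [0.654, 0.756, -0.0, -0.001]
ft_force: [-0.4, 0.6, 0.6]
grip_width: 0.0003
gripper_force: 0.0
```

```bash
python3 - <<'E'
from h import *
from station import r
st=r.get_state();c=r.capture("wrist")
M=R.from_quat(st["orientation"]).as_matrix();print(st["ee_pos"],M[:,0])
im=c["pixels"];cv2.imwrite("pics/w4.png",im[:,:,::-1])
for n,z in((np.array(st["ee_pos"]),0),(np.array([.549,.220,.214]),0)):
    T=np.eye(4);T[:3,:3]=M;T[:3,3]=st["ee_pos"];W=np.linalg.inv(T@np.array(c["mount"]))
    print(cv2.projectPoints(n[None],cv2.Rodrigues(W[:3,:3])[0],W[:3,3],np.array(c["K"],float),np.array(c["distortion"],float))[0].ravel())
E
```

```text
[0.54499507 0.22424008 0.29650781] [-0.14452696  0.98949971  0.00150972]
[272.25609308 266.06213989]
[277.24612208 222.9223541 ]
```

View pics/w4.png

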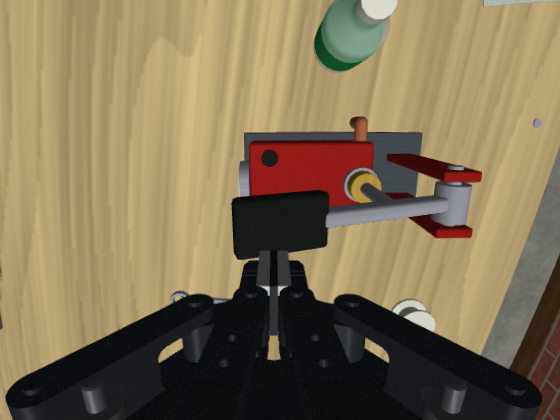

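The pad spans (233,190) to (327,258), centred near (281,223), which matches the (277,223) prediction to about 3 mm. The lever runs from there to the pivot at about (455,205). Descend to just above the pad.

Request:
carry_out(
  deltas=[
    [-1,[0.2,-0.16,-0.6],[0,0,0]],
    [-1,[0,0,-0.7],[0,0,0]],
    [-1,[0,0,-0.7],[0,0,0]],
    [-1,[0,0,-0.7],[0,0,0]],
    [-1,[0,0,-0.3],[0,0,0]],
    [-1,[0,0,0],[0,0,0]],
    [-1,[0,0,0],[0,0,0]],
  ],
)

```text
time_s: 11.02
ee_pos: [0.5519, 0.2158, 0.2234]
orientation: [0.656, 0.754, -0.0, 0.0]
ft_force: [-0.1, 0.0, 0.3]
grip_width: -0.0
gripper_force: 0.0
```

Request:
carry_out(
  deltas=[
    [-1,[-0.04,0,-0.3],[0,0,0]],
    [-1,[-0.04,0,-0.3],[0,0,0]],
    [-1,[-0.04,-0.01,-0.3],[0,0,0]],
    [-1,[-0.04,-0.01,-0.3],[0,0,0]],
    [-1,[-0.04,-0.01,-0.3],[0,0,0]],
    [-1,[-0.04,-0.01,-0.3],[0,0,0]],
    [-1,[0,0,0],[0,0,0]],
  ],
)

```text
time_s: 11.6
ee_pos: [0.5455, 0.2164, 0.1784]
orientation: [0.656, 0.755, 0.001, 0.0]
ft_force: [-1.0, 1.1, 6.6]
grip_width: 0.0001
gripper_force: 3.4
```

Contact at 6.6 N. Continue down towards 0.115.

Request:
carry_out(
  deltas=[
    [-1,[-0.04,0.03,-0.35],[0,0,0]],
    [-1,[-0.04,0.03,-0.35],[0,0,0]],
    [-1,[-0.04,0.03,-0.35],[0,0,0]],
    [-1,[0,0.03,-0.35],[0,0,0]],
    [-1,[0,0,-0.35],[0,0,0]],
    [-1,[0,0,-0.35],[0,0,0]],
    [-1,[0,0,-0.35],[0,0,0]],
    [-1,[0,0,0],[0,0,0]],
  ],
)

```text
time_s: 12.27
ee_pos: [0.5445, 0.2185, 0.1181]
orientation: [0.656, 0.754, 0.002, 0.001]
ft_force: [1.3, -3.3, 11.5]
grip_width: -0.0003
gripper_force: 5.7
```

Request:
carry_out(
  deltas=[
    [-1,[0,0,-0.08],[0,0,0]],
    [-1,[0,0,-0.04],[0,0,0]],
    [-1,[0,0,0],[0,0,0]],
  ],
)

```text
time_s: 12.52
ee_pos: [0.5449, 0.2186, 0.1168]
orientation: [0.656, 0.754, 0.002, 0.002]
ft_force: [-1.2, -3.8, 16.1]
grip_width: -0.0001
gripper_force: 7.4
```

Request:
carry_out(
  deltas=[
    [-1,[0,0,-0.1],[0,0,0]],
    [-1,[0,0,0],[0,0,0]],
    [-1,[0,0,0],[0,0,0]],
  ],
)

```text
time_s: 12.77
ee_pos: [0.5453, 0.2186, 0.1161]
orientation: [0.656, 0.754, 0.002, 0.002]
ft_force: [-5.0, -6.9, 29.1]
grip_width: 0.0001
gripper_force: 15.2
```

Full down: the stop is at z=0.116 with 29 N. Full strokes from here: rise clear, wait, press again.

Request:
carry_out(
  deltas=[
    [-1,[0.03,0,0.76],[0,0,0]],
    [-1,[0.03,0,1],[0,0,0]],
    [-1,[0.03,0,1],[0,0,0]],
    [-1,[0.03,0,1],[0,0,0]],
    [-1,[0,0,1],[0,0,0]],
    [-1,[0,0,0],[0,0,0]],
    [-1,[0,0,0],[0,0,0]],
    [-1,[0,0,0],[0,0,0]],
    [-1,[0,0,0],[0,0,0]],
    [-1,[0,0,0],[0,0,0]],
    [-1,[0,0,0],[0,0,0]],
    [-1,[0,0,0],[0,0,0]],
    [-1,[0,0,0],[0,0,0]],
    [-1,[0,0,0],[0,0,0]],
  ],
)

```text
time_s: 13.93
ee_pos: [0.5454, 0.2187, 0.2302]
orientation: [0.656, 0.755, -0.0, -0.0]
ft_force: [-0.3, -0.4, 0.0]
grip_width: -0.0002
gripper_force: 0.0
```

```bash
python3 - <<'E'
from h import *
from station import r
c=r.capture("scene");im=c["pixels"];a=im.astype(int)
import pickle
o=pickle.load(open("c0.pkl","rb"))["scene"]["pixels"]
cv2.imwrite("pics/s2.png",np.hstack([cv2.resize(x[110:260,280:420],(392,420)) for x in(o,im)])[:,:,::-1])
E
```

```text
(no output)
```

View pics/s2.png

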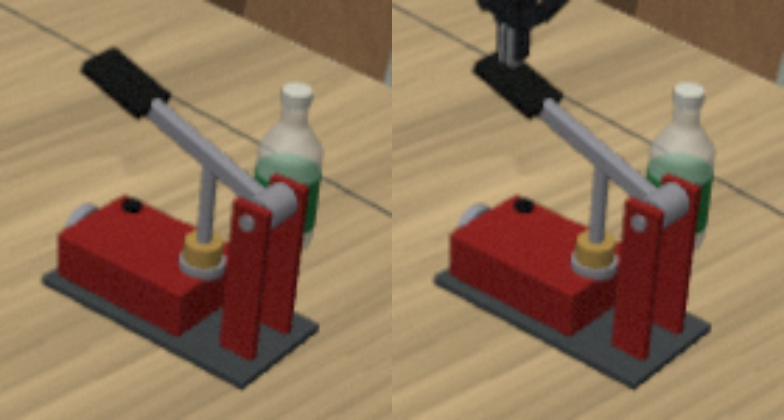

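The lever is fully back up: its pose in the crops matches the start, with the pad near (125,85) and (517,85). Strokes 2 to 4 follow.

Request:
carry_out(
  deltas=[
    [-1,[-0.03,0,-0.48],[0,0,0]],
    [-1,[-0.03,0,-0.48],[0,0,0]],
    [-1,[0,0,-0.48],[0,0,0]],
    [-1,[0,0,-0.48],[0,0,0]],
    [-1,[0,0,-0.48],[0,0,0]],
    [-1,[0,0,-0.48],[0,0,0]],
    [-1,[0,0,-0.48],[0,0,0]],
    [-1,[0,0,-0.48],[0,0,0]],
    [-1,[0,0,-0.48],[0,0,0]],
    [-1,[0,0,-0.3],[0,0,0]],
    [-1,[0,0,-0.18],[0,0,0]],
    [-1,[0,0,0],[0,0,0]],
    [-1,[0,0,0],[0,0,0]],
    [-1,[0,0,0],[0,0,0]],
  ],
)

```text
time_s: 15.15
ee_pos: [0.5461, 0.2196, 0.1155]
orientation: [0.656, 0.755, 0.003, 0.002]
ft_force: [-12.2, -7.5, 46.0]
grip_width: 0.0
gripper_force: 23.7
```

Request:
carry_out(
  deltas=[
    [-1,[0.03,0,0.8],[0,0,0]],
    [-1,[0.03,0,1],[0,0,0]],
    [-1,[0,0,1],[0,0,0]],
    [-1,[0,0,1],[0,0,0]],
    [-1,[0,0,1],[0,0,0]],
    [-1,[0,0,0],[0,0,0]],
    [-1,[0,0,0],[0,0,0]],
    [-1,[0,0,0],[0,0,0]],
    [-1,[0,0,0],[0,0,0]],
    [-1,[0,0,0],[0,0,0]],
    [-1,[0,0,0],[0,0,0]],
    [-1,[0,0,0],[0,0,0]],
    [-1,[0,0,0],[0,0,0]],
    [-1,[0,0,0],[0,0,0]],
  ],
)

```text
time_s: 16.32
ee_pos: [0.5454, 0.2188, 0.2302]
orientation: [0.656, 0.755, -0.0, -0.0]
ft_force: [0.4, -0.4, -0.7]
grip_width: -0.0003
gripper_force: 0.0
```

Request:
carry_out(
  deltas=[
    [-1,[-0.03,0,-0.48],[0,0,0]],
    [-1,[-0.03,0,-0.48],[0,0,0]],
    [-1,[0,0,-0.48],[0,0,0]],
    [-1,[0,0,-0.48],[0,0,0]],
    [-1,[0,0,-0.48],[0,0,0]],
    [-1,[0,0,-0.48],[0,0,0]],
    [-1,[0,0,-0.48],[0,0,0]],
    [-1,[0,0,-0.48],[0,0,0]],
    [-1,[0,0,-0.48],[0,0,0]],
    [-1,[0,0,-0.3],[0,0,0]],
    [-1,[0,0,-0.18],[0,0,0]],
    [-1,[0,0,0],[0,0,0]],
    [-1,[0,0,0],[0,0,0]],
    [-1,[0,0,0],[0,0,0]],
  ],
)

```text
time_s: 17.48
ee_pos: [0.5461, 0.2196, 0.1155]
orientation: [0.656, 0.755, 0.003, 0.002]
ft_force: [-12.7, -7.9, 46.1]
grip_width: -0.0002
gripper_force: 23.7
```

Request:
carry_out(
  deltas=[
    [-1,[0.03,0,0.8],[0,0,0]],
    [-1,[0.03,0,1],[0,0,0]],
    [-1,[0,0,1],[0,0,0]],
    [-1,[0,0,1],[0,0,0]],
    [-1,[0,0,1],[0,0,0]],
    [-1,[0,0,0],[0,0,0]],
    [-1,[0,0,0],[0,0,0]],
    [-1,[0,0,0],[0,0,0]],
    [-1,[0,0,0],[0,0,0]],
    [-1,[0,0,0],[0,0,0]],
    [-1,[0,0,0],[0,0,0]],
    [-1,[0,0,0],[0,0,0]],
    [-1,[0,0,0],[0,0,0]],
    [-1,[0,0,0],[0,0,0]],
  ],
)

```text
time_s: 18.65
ee_pos: [0.5454, 0.2188, 0.2302]
orientation: [0.656, 0.755, -0.0, -0.0]
ft_force: [-0.1, 0.7, 0.2]
grip_width: -0.0002
gripper_force: 0.0
```

Request:
carry_out(
  deltas=[
    [-1,[-0.03,0,-0.48],[0,0,0]],
    [-1,[-0.03,0,-0.48],[0,0,0]],
    [-1,[0,0,-0.48],[0,0,0]],
    [-1,[0,0,-0.48],[0,0,0]],
    [-1,[0,0,-0.48],[0,0,0]],
    [-1,[0,0,-0.48],[0,0,0]],
    [-1,[0,0,-0.48],[0,0,0]],
    [-1,[0,0,-0.48],[0,0,0]],
    [-1,[0,0,-0.48],[0,0,0]],
    [-1,[0,0,-0.3],[0,0,0]],
    [-1,[0,0,-0.18],[0,0,0]],
    [-1,[0,0,0],[0,0,0]],
    [-1,[0,0,0],[0,0,0]],
    [-1,[0,0,0],[0,0,0]],
  ],
)

```text
time_s: 19.82
ee_pos: [0.5461, 0.2196, 0.1155]
orientation: [0.656, 0.755, 0.003, 0.002]
ft_force: [-12.4, -8.0, 46.1]
grip_width: -0.0
gripper_force: 23.7
```

Request:
carry_out(
  deltas=[
    [-1,[0.03,0,0.8],[0,0,0]],
    [-1,[0.03,0,1],[0,0,0]],
    [-1,[0,0,1],[0,0,0]],
    [-1,[0,0,1],[0,0,0]],
    [-1,[0,0,1],[0,0,0]],
    [-1,[0,0,1],[0,0,0]],
    [-1,[0,0,1],[0,0,0]],
    [-1,[0,0,1],[0,0,0]],
    [-1,[0,0,0],[0,0,0]],
    [-1,[0,0,0],[0,0,0]],
    [-1,[0,0,0],[0,0,0]],
    [-1,[0,0,0],[0,0,0]],
    [-1,[0,0,0],[0,0,0]],
    [-1,[0,0,0],[0,0,0]],
  ],
)

```text
time_s: 20.98
ee_pos: [0.5452, 0.2185, 0.3044]
orientation: [0.656, 0.755, -0.001, -0.0]
ft_force: [-0.2, 0.6, 0.3]
grip_width: -0.0003
gripper_force: 0.0
```

```bash
python3 - <<'E'
from h import *
from station import r
c=r.capture("scene");cv2.imwrite("pics/s3.png",c["pixels"][:,:,::-1])
E
```

```text
(no output)
```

View pics/s3.png

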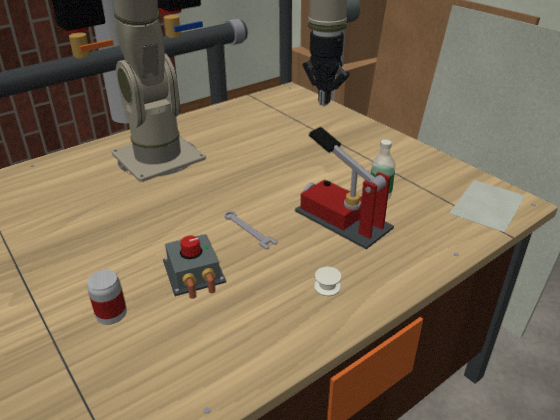

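The knob is out at (191,246) with its line towards the green dot, and the lever is up with its pad at (323,139). The bystanders are where they were and the gripper is clear at (325,100). Handing in.

```bash
python3 -c "
from station import r
print(r.sign_off())"
```

```text
the job is handed in; nothing more can be done
None
```

The job is handed in at about 21 s: the knob is sprung out and turned to its shut stop, the pump then got four full strokes, the lever is up, and nothing else moved.

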